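# Find the spare stopper under the sliding cover and press it home in the reagent bottle

### The job

The reagent bottle has lost its stopper and a spare is in one of the three pockets of the spares case. Slide the case's blue cover along its rails right up to the end stop so that all three pockets are open, take out the orange-headed stopper, and push it firmly but without violence into the bottle's neck until its collar sits flush on the rim and it holds by itself. Leave the cover open, the other two spares in their pockets and the things around undisturbed.

Things in the scene. Friction and masses are not known exactly. Their poses are not given: they have to be found in the camera images.
- case: Pale grey fixed spares case, 136 (x) by 348 (y) by 77 mm high. Origin on the bench under the centre of the middle pocket; z up, y along the case: pockets centred at y = +54, 0, -54 mm, then a flat deck (z = 66 mm) from y = -84 mm to the end stop at y = -258 mm. Aluminium rails along both long sides, tops at z = 77 mm, lips 104 mm apart; no rail across the end at y = +84 mm.
- pocket_mid (a point): Centre of the middle pocket's floor (4 mm above the bench), axes as the case's. Each pocket is 105 mm in x by 48 mm in y inside, 62 mm deep (walls' top 66 mm above the bench, walls 6 mm thick), with a square footing cup (20 mm inside, 26 mm outside, 12 mm high) at its centre in which a spare stands.
- cover: Blue loose cover on the pockets' walls, held down by the rails' lips: it only slides along the case's y. 168 mm long; 5 mm flange 116 mm wide, raised middle 96 mm wide, 13 mm high in all; no handle. About 0.35 kg, slides with a few N. Origin: centre of its underside. Starts over the pockets with its centre at case y = 0 to -12 mm; at the end stop its centre is at y = -174 mm.
- cover_push_face (a point): Centre of the cover's end face on the +y side (84 mm from the cover's centre, 7 mm above its underside); the face is 96 mm wide and 13 mm high. Pushing here towards the case's -y slides the cover open.
- stopper_mid (a point): Middle of the stopper (28.5 mm above its lower end), which stands upright, hidden, in one pocket. 57 mm tall, from below: milky tapered shank 28 mm long, 11 mm wide at the bottom, 21 mm at the top; orange collar 36 mm across, 5 mm thick; orange square head 20 by 20 mm, 24 mm tall (33 to 57 mm above the lower end), sides along the point's x and y. About 30 g.
- stopper: The same stopper; origin at the centre of its lower end, z up its axis.
- mouth (a point): Centre of the reagent bottle's mouth, at the rim, z up. Neck 41 mm wide outside, 31 mm inside; four sprung pads in it form a tapered socket for the shank. Set in loosely, the stopper's collar stays about 10 mm above the rim; pressing (10 to 20 N at the last, growing with depth and friction) brings it to the rim, felt as a hard stop; its lower end is then 28 mm below the rim and friction holds it.
- bottle: The milky reagent bottle, fixed, 125 mm high, 92 mm wide, in a blue foot 124 mm wide; neck on top. Origin on the bench under its centre.
- grey_plug: Another spare, to be left: grey round plug, 28 mm wide, 42 mm tall, in another pocket. Origin at its lower end.
- brass_union: Another spare, to be left: brass union, 24 mm wide, 44 mm tall, in another pocket. Origin at its lower end.
- beaker: Bystander: empty glass beaker, 68 mm wide, 85 mm high. Origin under its centre.
- bowl: Bystander: white ceramic bowl, 90 mm wide, 40 mm high. Origin under its centre.
- spoon: Bystander: turquoise measuring spoon 160 mm long lying on the bench, along its x. Origin under its middle.
Not all that is in view belongs to the job. Several things have the shape of the cover; the one meant has the colours described above.

How it is judged:
On the way, in this order (a step that is already met when the one before it is completed fails the run):
1. the cover is slid right along so that all three pockets are open, the stopper still standing in its pocket (y of cover in the frame of case between -0.2 and -0.16 m and z of cover in the frame of case between 0.06 and 0.075 m and z of stopper in the frame of case below 0.02 m and x of stopper in the frame of case between -0.05 and 0.05 m and y of stopper in the frame of case between -0.08 and 0.08 m), for 0.2 s.
2. the stopper is lifted out of its pocket, clear of the case (height (world z) of stopper above 0.085 m), for 0.1 s.
At the end, for the whole second after the job is handed in: The stopper is in the bottle's neck, upright within 0.1 rad, within 4 mm of the axis, its collar within 2.5 mm of the rim, released and at rest; the cover lies on its rails, slid at least 160 mm from the centred closed place; the grey plug and brass union are in the pockets (z of stopper in the frame of mouth between -0.0315 and -0.0255 m and horizontal distance between stopper and mouth below 0.004 m and angle between stopper's own z axis and vertical below 0.1 rad and y of cover in the frame of case between -0.2 and -0.16 m and z of cover in the frame of case between 0.06 and 0.075 m and z of each of grey_plug, brass_union in the frame of case below 0.02 m and x of grey_plug in the frame of case between -0.05 and 0.05 m and y of grey_plug in the frame of case between -0.08 and 0.08 m and x of brass_union in the frame of case between -0.05 and 0.05 m and y of brass_union in the frame of case between -0.08 and 0.08 m and linear speed of each of stopper, cover below 0.02 m/s); the robot touches nothing.
It fails at once if the stopper is rammed into the bottle (over 80 N) (contact force between stopper and bottle above 80 N).
It fails at once if another spare is lifted from its pocket (height (world z) of any of grey_plug, brass_union above 0.03 m).
It fails at once if a bystander is moved by more than 30 mm (distance of any of beaker, bowl, spoon from where it was at the start of the episode above 0.03 m).
It also fails if it takes over 64 s, if anything falls off the work surface, if the arm or the gripper's body presses on something with over 40 N, if the wrist force passes 120 N, or if a joint passes its speed limit or range.

### The arm

A 6-joint arm with a two-finger parallel gripper is mounted at the origin on the work surface. World frame = base frame: x ahead of the robot, y to its left, z up, the work surface at z = 0. Lengths are in m, angles in rad, forces in N, time in s.
With the tool pointing down it reaches from about 0.35 to 0.875 m from the base axis. Payload 4.2 kg.
Tool frame: the origin (TCP) lies midway between the tips of the shut fingers; the grasp point (between the pads) lies 19 mm behind it; z points along the fingers, y is the line along which they close (so a half turn about z gives the same grasp; the last joint's range is limited). The gripper opens to 85 mm and grips with 20 to 120 N. Pads are 22 mm wide; open, the fingers measure 114 mm over their backs; the gripper's body (76 mm by 85 mm) begins 54 mm behind the grasp point. The pads swing forward as they close: fully open they stand 13 mm farther back than shut.
Start: joints at [-1.06, 0.385, 0.008, 0, -1.194, -0.259], TCP at [0.156, -0.605, 0.231] pointing down, gripper open.
Joint ranges: [-3.14, 3.14], [-1.21, 2.06], [-1.07, 1.41], [-3.16, 2.05], [-2.99, -0.16], [-3.1, 3.1]. Speed limits (rad/s): [2.79, 2.79, 3.14, 3.14, 3.14, 3.14].

### API

Orientations are given as a unit quaternion [w, x, y, z].
In Python, from bench import env, get_image, calibration, boxes_of gives the robot as it stands. The module is installed in compiled form; this text tells all that it offers.
- The arm moves only by the tool carry_out, never from a script. Its argument "targets" is one flat list of numbers, 5 for each row, row after row: the closure, from 0 (fully open) to 1 (shut), then the shift along the world's x, y, z in m, then the turn about the world's z in rad. In form: [claw, x, y, z, twist, claw, x, y, z, twist, ...]. A call has 1 to 8 rows; each row is the pose to reach, as a shift and turn from the pose commanded when the call began; what a row does not reach only later rows make up. A row lasts 1/10 s, in which the tool goes at most 50 mm and 8.59 degrees, less where a joint would pass 70% of its speed; a pose out of reach is approached as far as the arm can. A call with a gripper value outside its range is refused whole. The fingers move at their own pace and stop on an object; the grip force is fixed at half the most. Time passes only in rows, so rows that repeat a pose let the fingers close. It gives the time, the measured TCP pose, the force, the opening and the grip force at its end, in the units of the state.
- env.sense(): the state, without advancing time (a new reading comes with each control period).
- get_image(name): name is "side" or "top"; returns the picture (384x512x3 uint8, red, green, blue); there is no depth.
- calibration(name): a dict with "intrinsics" (3x3 intrinsics, pixels), "world_to_cam" (4x4, takes a point from world to camera coordinates). Camera axes: x right, y up, looking along -z (the intrinsics and any distortion apply to the point x, -y, -z); pixel columns grow to the right and rows downward; lengths in m; the calibration is good to about 2 mm. A picture is of the moment at which its call begins. calibration takes no time and is no camera call.
- env.hand_in(): hands the job in; it is judged then, once.
Trained networks look in the newest picture that a camera, given by its name, has taken for a name from the list of things; names that differ only in an ending like _2 or _b are one class to them, and where a whole thing is asked for, a point or a joint stands for the part that bears it (a point fixed in the world has none). Each returns a list of dicts, best first, with "confidence" (0 to 1); they miss things now and then, are a little off and sometimes report something else, mostly with a low value. They report only what shows in the picture. A call takes as long as a camera call. They do not tell look-alikes from the thing itself.
- boxes_of(query, camera): "uv" ([column, row] in pixels, amid what is visible of it).
The state is a dict: "clock": time; "qpos": joint angles; "qd": joint speeds; "joint_torque": joint torques, N m; "position": TCP position; "orientation": TCP orientation; "force": force on the tool from outside, world axes, zero at the start; "ft_torque": the same for the moment, N m; "opening": finger opening in m; "gripper_force": force on a finger pad.
Only numpy, scipy, OpenCV 4.12 (cv2) and the standard library are available. Lean on these libraries where they do the work, as an engineer would, in place of code of your own. Each camera call takes 0.05 s, during which the arm holds its last target. There are 200 camera calls.

## Working session

There is one attempt and no reset: what is moved stays moved. The work goes in short steps, Python scripts to look and compute and a tool call to move; the robot and the scene stay as the last step left them, time stands still between calls to the robot, and variables do not carry over. Pictures are saved under pics/ and viewed, at most 10 in all, crops included, and the job is handed in when it is done.

Besides the shell and the picture viewer there is one more tool, called after "Request:" as name(argument=value, ...), one argument or row to a line, values as JSON. carry_out: Moves the arm, as the interface text tells. Its arguments: {"type":"object","properties":{"targets":{"type":"array"}},"required":["targets"]}

```bash
mkdir -p pics; cat > h.py <<'E'
import numpy as np, cv2
from bench import env, get_image, calibration, boxes_of
def ray(cam,uv):
    c=calibration(cam);K=np.array(c["intrinsics"]);T=np.array(c["world_to_cam"])
    p=np.linalg.inv(K)@[uv[0],uv[1],1.]; d=T[:3,:3].T@(p*[1,-1,-1]); o=-T[:3,:3].T@T[:3,3]
    return o,d
def at_z(cam,uv,z):
    o,d=ray(cam,uv); return o+d*(z-o[2])/d[2]
def proj(cam,P):
    c=calibration(cam);K=np.array(c["intrinsics"]);T=np.array(c["world_to_cam"])
    q=T[:3,:3]@np.asarray(P)+T[:3,3]; q=K@(q*[1,-1,-1]); return q[:2]/q[2]
def save(img,name): cv2.imwrite("pics/"+name,cv2.cvtColor(img,cv2.COLOR_RGB2BGR))
E
python3 - <<'E'
from h import *
np.set_printoptions(precision=3,suppress=True)
a=get_image("side");b=get_image("top")
save(a,"side0.png");save(b,"top0.png")
for c in("side","top"):
    k=calibration(c);print(c,np.array(k["intrinsics"]),ray(c,(256,192)),[x for x in k])
    for q in("case","cover","cover_push_face","mouth","bottle","beaker","bowl","spoon"):
        print(q,[(np.round(r["uv"]),round(r["confidence"],2)) for r in boxes_of(q,c)])
print(env.sense())
E
```

```text
side [[497.505   0.    255.414]
 [  0.    497.505 193.204]
 [  0.      0.      1.   ]] (array([ 0.267, -1.315,  1.024]), array([ 0.151,  0.795, -0.587])) ['intrinsics', 'world_to_cam']
case [(array([284., 250.]), 0.97)]
cover [(array([190., 272.]), 0.86), (array([264., 338.]), 0.85)]
cover_push_face [(array([263., 332.]), 0.83), (array([264., 212.]), 0.67), (array([217., 184.]), 0.67), (array([195., 266.]), 0.65), (array([281., 250.]), 0.38)]
mouth [(array([249., 160.]), 0.89)]
bottle [(array([252., 163.]), 0.92), (array([217., 185.]), 0.69)]
beaker [(array([315., 178.]), 0.84)]
bowl [(array([220., 185.]), 0.73)]
spoon [(array([303., 162.]), 0.75)]
top [[370.292   0.    248.641]
 [  0.    370.292 188.732]
 [  0.      0.      1.   ]] (array([ 0.422, -0.091,  1.205]), array([ 0.071, -0.032, -0.997])) ['intrinsics', 'world_to_cam']
case [(array([300., 176.]), 0.91)]
cover [(array([378., 218.]), 0.96), (array([253., 188.]), 0.91), (array([296., 259.]), 0.82), (array([301., 177.]), 0.23)]
cover_push_face [(array([107., 249.]), 0.96), (array([379., 222.]), 0.83), (array([250., 190.]), 0.71), (array([298., 262.]), 0.61)]
mouth [(array([148., 181.]), 0.73)]
bottle [(array([148., 181.]), 0.8)]
beaker [(array([208., 121.]), 0.91), (array([302., 176.]), 0.25)]
bowl [(array([186., 223.]), 0.61)]
spoon [(array([146., 121.]), 0.65), (array([302., 174.]), 0.24)]
{'clock': 0.9, 'qpos': array([-1.06 ,  0.385,  0.008, -0.   , -1.194, -0.259]), 'qd': array([-0.001,  0.   , -0.001,  0.   ,  0.001,  0.   ]), 'joint_torque': array([  0.   , -39.208,  18.862,   4.191,  -0.   ,   0.   ]), 'position': array([ 0.156, -0.605,  0.231]), 'orientation': array([ 0.   , -0.126,  0.992, -0.   ]), 'force': array([-0.814,  0.363,  0.087]), 'ft_torque': array([-0.009, -0.013, -0.014]), 'gripper_force': 0.0, 'opening': 0.08519008301546784}
```

View pics/top0.png

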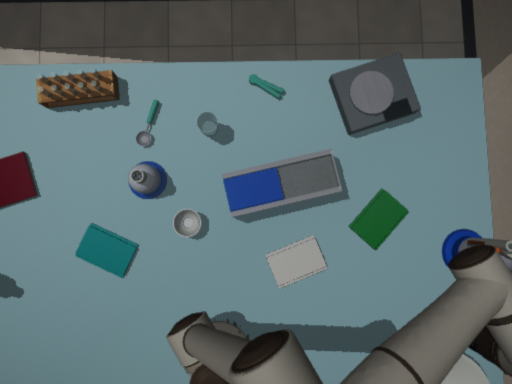

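View pics/side0.png

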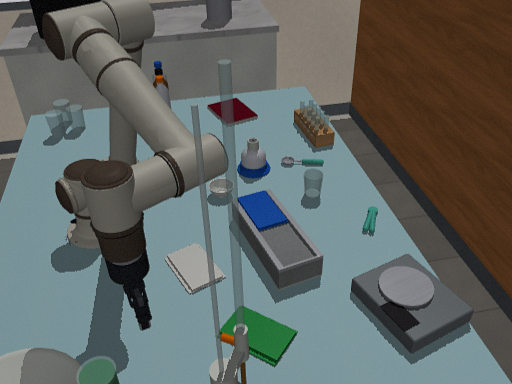

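Top view: the blue cover is at (253,188) on the grey case; the look-alikes are the green (378,218), white (296,259), teal (107,249) and red (10,180) slabs. The bottle is at (148,181), its neck at about (137,177), the beaker at (208,124), the bowl at (188,223) and the spoon at (148,125). By the description, the cover is the blue one.

```bash
python3 - <<'E'
from h import *
np.set_printoptions(precision=4,suppress=True)
b=get_image("top");a=get_image("side")
def mask(img,x0,y0,x1,y1):
    hsv=cv2.cvtColor(img,cv2.COLOR_RGB2HSV);m=cv2.inRange(hsv,(108,150,60),(128,255,255))
    k=np.zeros_like(m);k[y0:y1,x0:x1]=m[y0:y1,x0:x1];return k
for cam,img,w in(("top",b,(215,155,300,225)),("side",a,(225,180,300,240))):
    m=mask(img,*w);c=max(cv2.findContours(m,0,2)[0],key=cv2.contourArea)
    r=cv2.boxPoints(cv2.minAreaRect(c));M=cv2.moments(c)
    print(cam,"px",r.tolist(),at_z(cam,(M['m10']/M['m00'],M['m01']/M['m00']),.079))
    P=np.array([at_z(cam,p,.079)[:2] for p in r]);print(P,np.linalg.norm(P-np.roll(P,-1,0),axis=1))
    # contour in world plane
    W=np.array([at_z(cam,p[0],.079)[:2] for p in c],np.float32)
    (cx,cy),s,ang=cv2.minAreaRect(W*1000);print("world rect",cx,cy,s,ang)
for q,z in(("mouth",.15),("bottle",.06),("beaker",.04),("bowl",.02),("spoon",0)):
    for cam in("top","side"):
        r=boxes_of(q,cam)
        if r: print(q,cam,at_z(cam,r[0]["uv"],z))
big=cv2.resize(b[145:225,110:350],None,fx=3.3,fy=3.3,interpolation=2);s=cv2.resize(a[120:290,200:340],None,fx=3.2,fy=3.2,interpolation=2)
cv=np.zeros((264+320,800,3),np.uint8);cv[:264,:big.shape[1]]=big[:264];s=s[:320];cv[264:264+s.shape[0],:s.shape[1]]=s
save(cv,"crop1.png")
E
```

```text
top px [[222.77450561523438, 179.3192901611328], [275.9778747558594, 166.90516662597656], [283.3761901855469, 198.6122283935547], [230.17282104492188, 211.02635192871094]] [ 0.5114 -0.1178  0.079 ]
[[ 0.5428 -0.026 ]
 [ 0.578  -0.1896]
 [ 0.4802 -0.2096]
 [ 0.4457 -0.047 ]] [0.1673 0.0998 0.1662 0.0994]
world rect 511.676513671875 -118.01060485839844 (99.56671142578125, 166.54974365234375) 12.137544631958008
side px [[236.40000915527344, 198.79998779296875], [261.1520080566406, 181.66400146484375], [288.40399169921875, 221.02798461914062], [263.6520080566406, 238.16397094726562]] [ 0.5102 -0.1317  0.079 ]
[[ 0.4428 -0.0555]
 [ 0.5395  0.0198]
 [ 0.5755 -0.2008]
 [ 0.4868 -0.2597]] [0.1226 0.2235 0.1065 0.209 ]
world rect 509.3013610839844 -126.01522827148438 (100.32992553710938, 180.16580200195312) 12.16817855834961
mouth top [0.5431 0.1844 0.15  ]
mouth side [0.523  0.0602 0.15  ]
bottle top [0.5429 0.2131 0.06  ]
bottle side [0.5387 0.1744 0.06  ]
beaker top [0.7204 0.0165 0.04  ]
beaker side [0.7254 0.0439 0.04  ]
bowl top [0.4128 0.0896 0.02  ]
bowl side [0.4162 0.1254 0.02  ]
spoon top [0.6994 0.2257 0.    ]
spoon side [0.7344 0.2162 0.    ]
```

View pics/crop1.png

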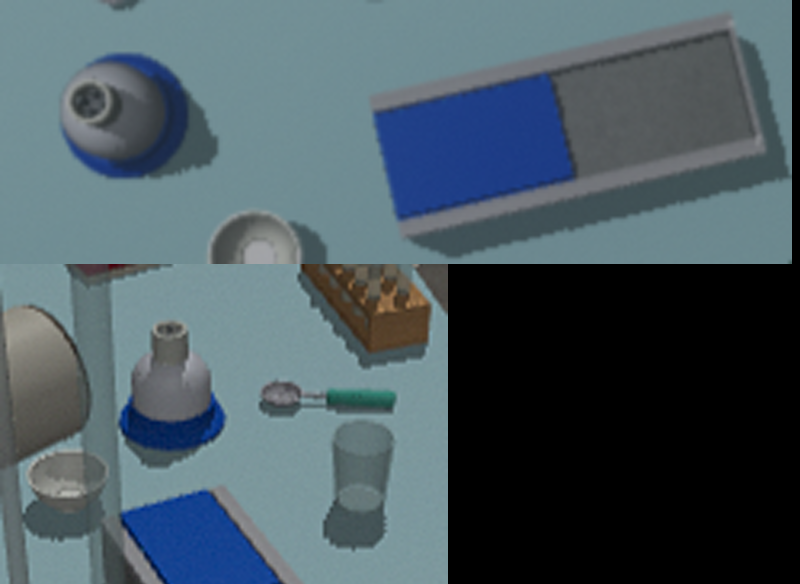

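The crop confirms it: blue cover on the grey case, the case's end wall at the far right, and the bottle mouth at top ≈(137.6,176) and side ≈(253,140.5). I'll move now and triangulate the mouth afterwards.

Request:
carry_out(
  targets=[1,0.165,0.3,0,0.75,1,0.165,0.3,0,0.75,1,0.165,0.3,0,0.75,1,0.165,0.3,0,0.75,1,0.165,0.3,0,0.75,1,0.165,0.3,0,0.75,1,0.165,0.3,0,0.75,1,0.165,0.3,0,0.75],
)

```text
clock: 2.3
position: [0.3225, -0.3021, 0.2319]
orientation: [0.001, -0.483, 0.876, -0.001]
force: [-0.4, -0.9, -0.2]
opening: 0.0
gripper_force: 0.0
```

```bash
python3 - <<'E'
from h import *
o1,d1=ray("top",(137.6,175.9));o2,d2=ray("side",(253.1,140.5))
t=np.linalg.lstsq(np.c_[d1,-d2],o2-o1,rcond=None)[0];print(o1+d1*t[0],o2+d2*t[1])
s=env.sense();print(s["clock"],s["position"],s["orientation"],s["qpos"])
E
```

```text
[0.55307191 0.2210688  0.12149947] [0.55359846 0.2209956  0.12154203]
2.3 [ 0.32253855 -0.30207684  0.23194803] [ 7.34474407e-04 -4.83190366e-01  8.75514852e-01 -5.24638822e-04] [-3.82995894e-01  6.61140577e-02 -4.13254336e-01 -5.37332427e-04
 -1.08968676e+00 -1.78961640e-01]
```

Request:
carry_out(
  targets=[1,0.163,0.305,0,0.775,1,0.163,0.305,0,0.775,1,0.163,0.305,0,0.775,1,0.163,0.305,0,0.775,1,0.163,0.305,0,0.775,1,0.163,0.305,0,0.775,1,0.163,0.305,0,0.775,1,0.163,0.305,0,0.775],
)

```text
clock: 3.1
position: [0.4864, 0.003, 0.2312]
orientation: [-0.0, 0.778, -0.629, 0.001]
force: [-0.1, -0.4, -0.7]
opening: 0.0001
gripper_force: 0.0
```

Request:
carry_out(
  targets=[1,0,0,-0.05,0,1,0,0,-0.09,0,1,0,0,-0.13,0,1,0,0,-0.145,0,1,0,0,-0.155,0,1,0,0,-0.155,0,1,0,0,-0.155,0],
)

```text
clock: 3.8
position: [0.4846, -0.0005, 0.0772]
orientation: [-0.001, 0.776, -0.631, 0.001]
force: [0.4, 0.1, -0.0]
opening: -0.0001
gripper_force: 0.0
```

```bash
python3 - <<'E'
from h import *
s=env.sense();print(s["clock"],s["position"],s["orientation"],s["qpos"],s["force"])
a=get_image("side");save(cv2.resize(a[130:290,180:380],None,fx=3.5,fy=3.5,interpolation=2),"s2.png")
E
```

```text
3.8 [ 0.48457671 -0.00050341  0.07717873] [-6.66898902e-04  7.75982779e-01 -6.30753445e-01  6.10299077e-04] [ 3.35243328e-01  3.28954396e-01 -5.33696238e-01  5.20820948e-04
 -7.06369641e-01 -1.29891135e-01] [ 0.43576664  0.13740933 -0.04718101]
```

View pics/s2.png

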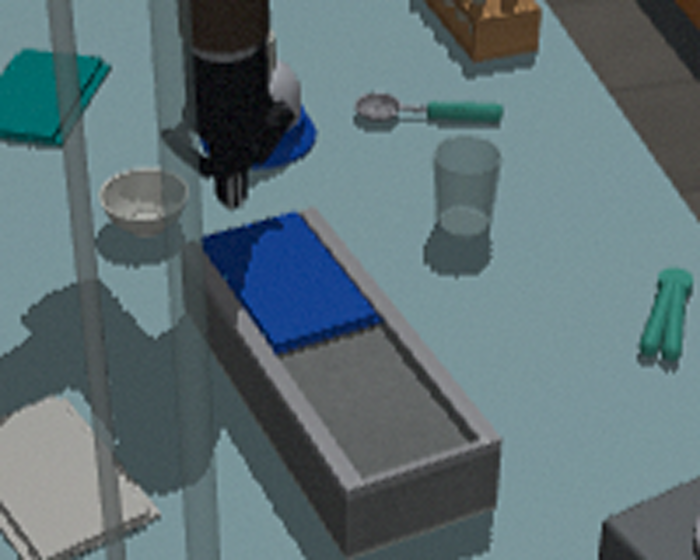

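The side crop shows the shut fingers at about (233,195), beyond the cover's +y end and clear of it. I'll lower them a little and push.

Request:
carry_out(
  targets=[1,0,0,-0.006,0,1,0,0,-0.006,0,1,0.0025,-0.012,-0.006,0,1,0.005,-0.023,-0.006,0,1,0.009,-0.04,-0.006,0,1,0.013,-0.06,-0.006,0,1,0.017,-0.08,-0.006,0,1,0.0215,-0.1,-0.006,0],
)

```text
clock: 4.65
position: [0.5055, -0.1015, 0.0705]
orientation: [-0.0, 0.776, -0.631, 0.0]
force: [-0.8, 1.9, 0.2]
opening: -0.0002
gripper_force: 1.3
```

Request:
carry_out(
  targets=[1,0.0043,-0.02,0,0,1,0.0086,-0.04,0,0,1,0.0118,-0.055,0,0,1,0.014,-0.065,0,0,1,0.0156,-0.0725,0,0,1,0.0156,-0.0725,0,0],
)

```text
clock: 5.25
position: [0.521, -0.1737, 0.0702]
orientation: [0.0, 0.776, -0.631, 0.0]
force: [-0.2, -0.2, 0.3]
opening: 0.0002
gripper_force: 0.0
```

```bash
python3 - <<'E'
from h import *
s=env.sense();print(s["clock"],s["position"],s["orientation"],s["qpos"],s["force"])
a=get_image("side");b=get_image("top")
A=cv2.resize(a[150:290,200:320],None,fx=4,fy=4,interpolation=2);B=cv2.resize(b[140:230,210:350],None,fx=2.2,fy=2.2,interpolation=2)
cv=np.zeros((560,800,3),np.uint8);cv[:560,:480]=A;cv[:B.shape[0],480:480+B.shape[1]]=B;save(cv,"s3.png")
E
```

```text
5.25 [ 0.5209759  -0.17366682  0.07023844] [ 9.24639729e-05  7.75811605e-01 -6.30964582e-01  2.01853727e-04] [-2.62804716e-02  4.29530820e-01 -3.83241991e-01  5.71615866e-04
 -7.57816684e-01  2.31069805e-01] [-0.19876759 -0.15150006  0.26009712]
```

View pics/s3.png

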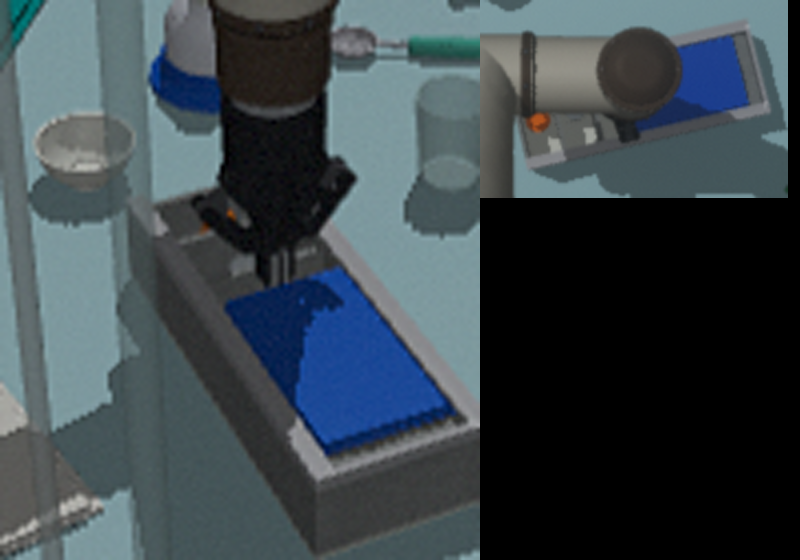

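The cover is almost home, about 18 mm from the end stop. The orange head shows in the +y pocket at crop (538,122), which is top ≈(236,195). I'll push on gently.

Request:
carry_out(
  targets=[1,0.001,-0.005,0,0,1,0.0021,-0.01,0,0,1,0.0028,-0.013,0,0,1,0.0034,-0.016,0,0,1,0.0034,-0.016,0,0],
)

```text
clock: 5.85
position: [0.5243, -0.1892, 0.0702]
orientation: [0.0, 0.776, -0.631, 0.0]
force: [0.3, 1.1, 0.5]
opening: 0.0001
gripper_force: 0.0
```

Request:
carry_out(
  targets=[1,0.0004,-0.002,0,0,1,0.0008,-0.004,0,0,1,0.0008,-0.004,0,0],
)

```text
clock: 6.15
position: [0.5251, -0.193, 0.0703]
orientation: [0.0, 0.776, -0.631, 0.0]
force: [-0.8, 0.5, -1.0]
opening: 0.0002
gripper_force: 0.3
```

Request:
carry_out(
  targets=[1,0.0004,-0.002,0,0,1,0.0008,-0.004,0,0,1,0.0008,-0.004,0,0],
)

```text
clock: 6.45
position: [0.5252, -0.1956, 0.0703]
orientation: [-0.0, 0.776, -0.631, -0.001]
force: [-2.0, 8.0, 2.0]
opening: 0.0004
gripper_force: 3.8
```

Request:
carry_out(
  targets=[1,0.0004,-0.002,0,0,1,0.0004,-0.002,0,0,1,0.0004,-0.002,0,0],
)

```text
clock: 6.75
position: [0.5251, -0.1958, 0.0703]
orientation: [-0.001, 0.776, -0.631, -0.002]
force: [-2.7, 15.3, 6.1]
opening: -0.0001
gripper_force: 7.7
```

Request:
carry_out(
  targets=[1,-0.001,0.006,0.002,0,1,-0.001,0.006,0.03,0,1,-0.001,0.006,0.07,0,1,-0.001,0.04,0.12,0,1,-0.005,0.09,0.165,0,1,-0.015,0.14,0.165,0,1,-0.025,0.19,0.165,0,1,-0.03,0.24,0.165,0],
)

```text
clock: 7.55
position: [0.4994, 0.0188, 0.2364]
orientation: [-0.001, 0.776, -0.631, 0.001]
force: [1.4, 0.7, 0.1]
opening: -0.0001
gripper_force: 0.0
```

Request:
carry_out(
  targets=[0.4,-0.01,0.05,0,0,0.4,-0.02,0.1,0,0,0.4,-0.02,0.12,0,0],
)

```text
clock: 7.85
position: [0.4788, 0.1404, 0.2355]
orientation: [-0.001, 0.777, -0.629, 0.001]
force: [1.5, -0.6, -0.1]
opening: 0.0431
gripper_force: 0.0
```

```bash
python3 - <<'E'
from h import *
np.set_printoptions(precision=4,suppress=True)
s=env.sense();print(s["clock"],s["position"],s["opening"],s["force"])
a=get_image("side");b=get_image("top")
for cam,img,w in(("top",b,(215,155,270,225)),("side",a,(225,170,300,240))):
    hsv=cv2.cvtColor(img,cv2.COLOR_RGB2HSV);m=cv2.inRange(hsv,(3,140,80),(20,255,255));k=np.zeros_like(m);x0,y0,x1,y1=w;k[y0:y1,x0:x1]=m[y0:y1,x0:x1]
    c=np.argwhere(k)[:,::-1];print(cam,len(c),c.mean(0) if len(c) else 0,[at_z(cam,c.mean(0),z) for z in(.045,.06)] if len(c) else 0)
    m=cv2.inRange(hsv,(108,150,60),(128,255,255));m[:, :230]=0
    cc=max(cv2.findContours(m,0,2)[0],key=cv2.contourArea);W=np.array([at_z(cam,p[0],.079)[:2] for p in cc],np.float32);print("cover",cv2.minAreaRect(W*1000))
    print([(r["uv"],r["confidence"]) for r in boxes_of("stopper",cam)])
A=cv2.resize(a[150:290,200:320],None,fx=4,fy=4,interpolation=2);B=cv2.resize(b[170:215,215:255],None,fx=8,fy=8,interpolation=2)
cv=np.zeros((560,800,3),np.uint8);cv[:560,:480]=A;cv[:B.shape[0],480:480+B.shape[1]]=B;save(cv,"s4.png")
E
```

```text
7.85 [0.4788 0.1404 0.2355] 0.043108376542653266 [ 1.4665 -0.5607 -0.0573]
top 96 [240.625  192.6354] [array([ 0.5034, -0.0794,  0.045 ]), array([ 0.5023, -0.0796,  0.06  ])]
cover ((548.0828857421875, -286.8190612792969), (100.37271118164062, 167.0288543701172), 12.138290405273438)
[([237.7, 195.7], 0.61)]
side 42 [255.5714 206.2381] [array([ 0.5026, -0.0639,  0.045 ]), array([ 0.499 , -0.0831,  0.06  ])]
cover ((544.4268188476562, -288.4852294921875), (100.43762969970703, 166.6773223876953), 12.289202690124512)
[]
```

View pics/s4.png

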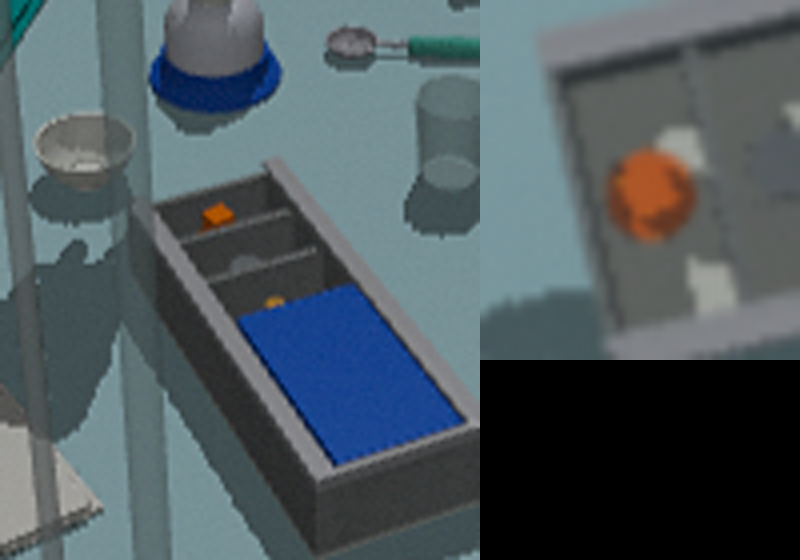

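Cover at the end stop: its centre is (0.548,-0.287), and case origin and measurement agree. The stopper is in the +y pocket, collar at top ≈(236.4,194.4). Its head's yaw needs one close look.

```bash
python3 - <<'E'
from h import *
np.set_printoptions(precision=4,suppress=True)
a=get_image("side");b=get_image("top")
A=cv2.resize(a[194:214,240:265],None,fx=16,fy=16,interpolation=2);B=cv2.resize(b[186:204,226:247],None,fx=18,fy=18,interpolation=2)
m=cv2.inRange(cv2.cvtColor(b,cv2.COLOR_RGB2HSV),(3,140,80),(20,255,255));c=np.argwhere(m[184:206,224:248])[:,::-1]+[224,184]
print(len(c),c.mean(0),at_z("top",c.mean(0),.04))
# model overlay: head top square for yaws in each view at nominal
x,y=at_z("top",c.mean(0),.042)[:2];print(x,y)
def sq(yaw,z): 
    h=.01;R=np.array([[np.cos(yaw),-np.sin(yaw)],[np.sin(yaw),np.cos(yaw)]]);return [np.r_[[x,y]+R@p,z] for p in np.array([[h,h],[-h,h],[-h,-h],[h,-h]])]
out=np.zeros((600,800,3),np.uint8)
for col,(I,cam,o,f) in enumerate(((A,"side",(240,194),16),(B,"top",(226,186),18))):
    J=I.copy();pts=np.array([((proj(cam,p)-o+.5)*f) for p in sq(.212,.061)],np.int32);cv2.polylines(J,[pts],1,(0,255,0),1)
    K=np.zeros((300,400,3),np.uint8)
    for r,X in enumerate((I,J)):
        X=cv2.resize(X,(390,290));out[r*300:r*300+290,col*400:col*400+390]=X
save(out,"s5.png")
E
```

```text
83 [235.9518 193.8554] [ 0.5002 -0.0646  0.04  ]
0.5000319043521229 -0.0646306541707641
```

View pics/s5.png

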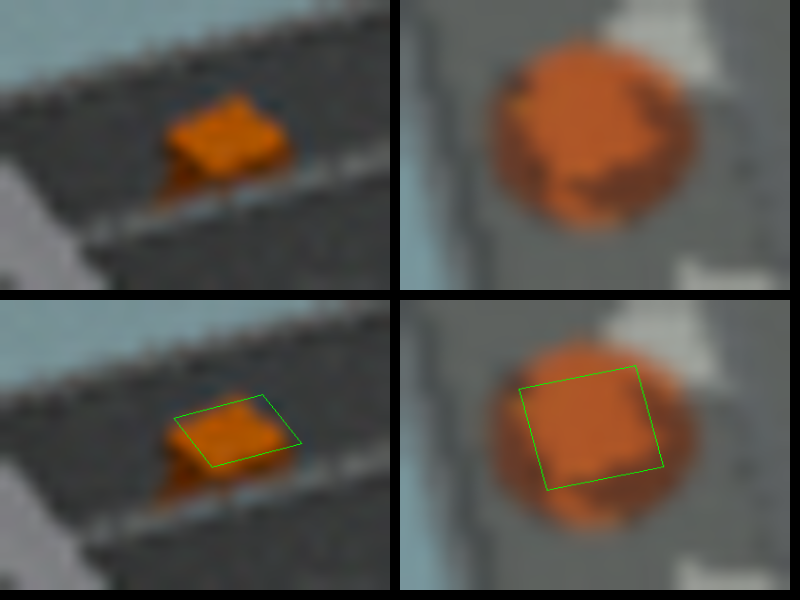

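The side crop shows the head's top corners at crop (165,135), (237,97), (292,140) and (222,180). That's rotated against the case-yaw overlay, so I'll compute its yaw.

```bash
python3 - <<'E'
from h import *
P=np.array([at_z("side",(240+X/390*25-.5,194+Y/290*20-.5),.061)[:2] for X,Y in((165,135),(237,97),(292,140),(222,180))])
print(P,P.mean(0));d=np.roll(P,-1,0)-P;print(np.linalg.norm(d,axis=1),np.degrees(np.arctan2(d[:,1],d[:,0])))
# intensity fit: bright top face, mask via V in both views
from scipy.optimize import minimize
x0=.500;y0=-.0646
best=[]
imgs={}
for cam in("top","side"):
    I=get_image(cam);h=cv2.cvtColor(I,cv2.COLOR_RGB2HSV).astype(float)
    imgs[cam]=(h[...,2],(h[...,0]>3)&(h[...,0]<20)&(h[...,1]>140))
for cam,thr in(("top",None),("side",None)):
    V,m=imgs[cam];w=(slice(184,206),slice(224,248)) if cam=="top" else (slice(194,214),slice(240,265))
    vals=V[w][m[w]];t,_=cv2.threshold(vals.astype(np.uint8),0,255,cv2.THRESH_OTSU);print(cam,t,len(vals))
    B=np.zeros(V.shape);B[w]=np.clip((V[w]*m[w]-t)/20,-1,1)
    for yaw in np.radians(np.arange(-45,45,7.5)):
        bs=(-9,)
        for dx in np.arange(-.008,.0081,.002):
            for dy in np.arange(-.008,.0081,.002):
                g=np.stack(np.meshgrid(np.linspace(-.0105,.0105,8),np.linspace(-.0105,.0105,8)),-1).reshape(-1,2)
                R=np.array([[np.cos(yaw),-np.sin(yaw)],[np.sin(yaw),np.cos(yaw)]]);q=g@R.T+[x0+dx,y0+dy]
                uv=np.array([proj(cam,[*p,.061]) for p in q]).astype(np.float32)
                s=cv2.remap(B.astype(np.float32),uv[:,:1],uv[:,1:],1).mean()
                bs=max(bs,(round(float(s),3),dx,dy))
        print(cam,np.degrees(yaw),bs)
E
```

```text
[[ 0.48519984 -0.06272608]
 [ 0.5024008  -0.05239886]
 [ 0.5102356  -0.07047006]
 [ 0.49337734 -0.08139064]] [ 0.49780339 -0.06674641]
[0.02006302 0.0196965  0.02008631 0.02037737] [  30.98001883  -66.56077386 -147.06532349  113.65966933]
top 137.0 80Traceback (most recent call last):
  File "<stdin>", line 22, in <module>
  File "h.py", line 10, in proj
    c=calibration(cam);K=np.array(c["intrinsics"]);T=np.array(c["world_to_cam"])
ValueError: time passes only in moves, steps and waits
```

The head is square, 20 mm on every side, with its centre at (0.499,-0.0655) and yaw ≈0.485 rad. The tool needs to turn +0.27.

Request:
carry_out(
  targets=[0.6,0.005,-0.05,0,0.1,0.6,0.01,-0.1,-0.01,0.2,0.6,0.015,-0.14,-0.04,0.27,0.6,0.02,-0.18,-0.07,0.27,0.6,0.02,-0.206,-0.1,0.27,0.6,0.02,-0.206,-0.13,0.27,0.6,0.02,-0.206,-0.14,0.27,0.6,0.02,-0.206,-0.14,0.27],
)

```text
clock: 9.05
position: [0.4985, -0.0692, 0.0937]
orientation: [0.001, 0.854, -0.521, -0.001]
force: [0.7, -0.5, -0.3]
opening: 0.0342
gripper_force: 0.0
```

Request:
carry_out(
  targets=[0.6,0.0005,0.003,-0.01,0,0.6,0.0005,0.003,-0.02,0,0.6,0.0005,0.003,-0.02,0],
)

```text
clock: 9.35
position: [0.4993, -0.0649, 0.0741]
orientation: [0.0, 0.854, -0.52, -0.001]
force: [0.0, 0.1, 0.0]
opening: 0.034
gripper_force: 0.0
```

```bash
python3 - <<'E'
from h import *
s=env.sense();print(s["clock"],s["position"],s["force"])
a=get_image("side");save(cv2.resize(a[165:225,220:300],None,fx=8,fy=8,interpolation=2),"s6.png")
E
```

```text
9.35 [ 0.49930875 -0.0648909   0.07407914] [0.02803134 0.09199349 0.02605329]
```

View pics/s6.png

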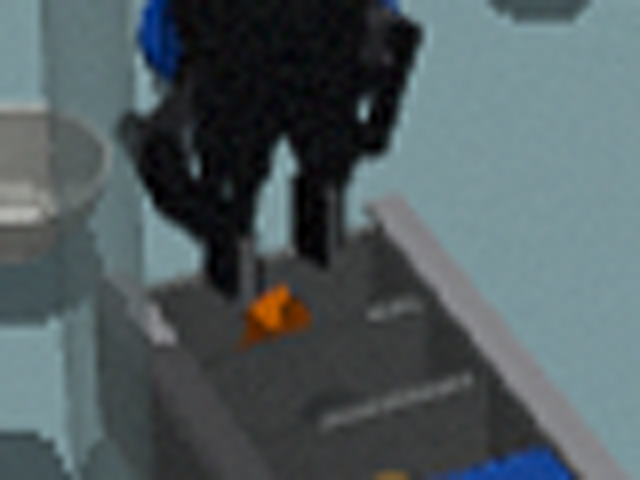

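The fingers straddle the orange head, which is at crop (277,310). I'll descend and grip.

Request:
carry_out(
  targets=[0.6,0,-0.0005,-0.012,0,0.6,0,-0.0005,-0.023,0,0.6,0,-0.0005,-0.03,0,0.6,0,-0.0005,-0.034,0,0.6,0,-0.0005,-0.034,0],
)

```text
clock: 9.9
position: [0.4994, -0.066, 0.0401]
orientation: [0.0, 0.854, -0.52, -0.0]
force: [0.6, -0.6, 0.6]
opening: 0.034
gripper_force: 0.0
```

Request:
carry_out(
  targets=[1,0,0,0,0,1,0,0,0,0,1,0,0,0,0,1,0,0,0,0,1,0,0,0,0],
)

```text
clock: 10.4
position: [0.5001, -0.0659, 0.041]
orientation: [-0.0, 0.854, -0.52, 0.0]
force: [0.1, 0.2, 1.6]
opening: 0.0185
gripper_force: 59.8
```

Request:
carry_out(
  targets=[1,0,0,0.01,0,1,0,0,0.03,0,1,0,0,0.06,0,1,0,0,0.1,0,1,0,0,0.14,0,1,0,0,0.17,0,1,0,0,0.18,0,1,0,0,0.18,0],
)

```text
clock: 11.2
position: [0.5002, -0.0658, 0.2223]
orientation: [-0.001, 0.854, -0.52, 0.001]
force: [0.5, 0.2, -0.5]
opening: 0.0185
gripper_force: 59.6
```

Request:
carry_out(
  targets=[1,0.005,0.03,0,0,1,0.013,0.07,0,0,1,0.02,0.11,0,0,1,0.028,0.15,0,0,1,0.036,0.19,0,0,1,0.044,0.23,0,0,1,0.05,0.265,0,0,1,0.053,0.287,0,0],
)

```text
clock: 12.0
position: [0.552, 0.2229, 0.2179]
orientation: [0.002, 0.854, -0.52, -0.001]
force: [0.2, -0.7, -1.2]
opening: 0.0185
gripper_force: 59.6
```

Request:
carry_out(
  targets=[1,0,0,-0.02,0,1,0,0,-0.035,0,1,0,0,-0.035,0],
)

```text
clock: 12.3
position: [0.5505, 0.2198, 0.1816]
orientation: [0.004, 0.854, -0.521, -0.002]
force: [0.2, 0.0, -0.5]
opening: 0.019
gripper_force: 59.6
```

```bash
python3 - <<'E'
from h import *
s=env.sense();print(s["clock"],s["position"],s["opening"],s["force"])
a=get_image("side");b=get_image("top")
x0,y0=232,115
A=cv2.resize(a[115:165,232:282],None,fx=10,fy=10,interpolation=2)
B=cv2.resize(b[150:210,110:170],None,fx=5,fy=5,interpolation=2)
cv=np.zeros((500,800,3),np.uint8);cv[:,:500]=A;cv[:300,500:]=B;save(cv,"s7.png")
P=s["position"];print(proj("side",[P[0],P[1],P[2]-.037]),proj("side",[.5533,.221,.125]))
E
```

```text
12.3 [0.5505392  0.21979819 0.1816264 ] 0.019033525029577298 [ 0.21077156  0.04141243 -0.49061403]
[252.17172809 135.1476173 ] [252.99538265 139.6737601 ]
```

View pics/s7.png

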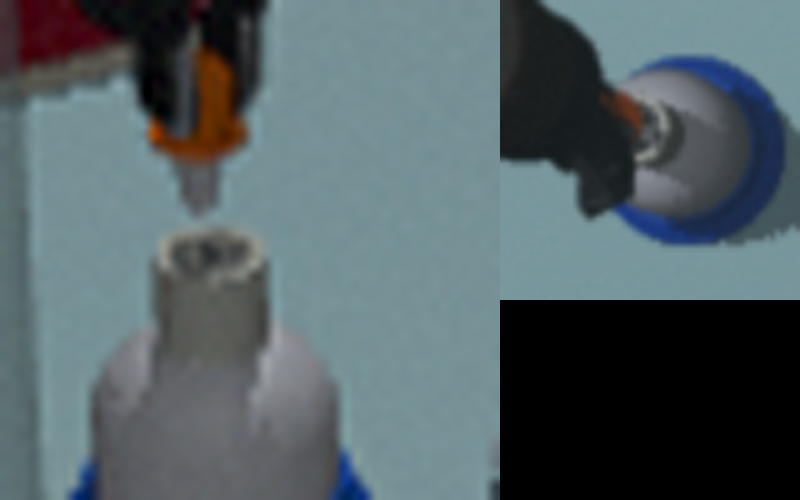

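The stopper hangs straight, its tip at side ≈(252,136), with the mouth at ≈(253.1,140). I'll refine the mouth with its height fixed at z=0.125 and the foot ring as a cross-check.

```bash
python3 - <<'E'
from h import *
I=cv2.imread("pics/top0.png");J=cv2.imread("pics/side0.png")
print("top",at_z("top",(137.1,175.4),.125),at_z("top",(137.6,175.9),.125)," side",at_z("side",(253.,140.1),.125),at_z("side",(252.7,139.8),.125))
for n,cam,im,w in(("t","top",I,(115,150,180,210)),("s","side",J,(225,135,285,185))):
    h=cv2.cvtColor(im,cv2.COLOR_BGR2HSV);m=cv2.inRange(h,(105,140,40),(128,255,255));k=np.zeros_like(m);k[w[1]:w[3],w[0]:w[2]]=m[w[1]:w[3],w[0]:w[2]]
    c=np.vstack(cv2.findContours(k,0,2)[0]);H=cv2.convexHull(c);W=np.array([at_z(cam,p[0],.01)[:2] for p in H],np.float32)
    print(cam,cv2.minEnclosingCircle(W*1000),"fit",cv2.fitEllipse(W*1000))
E
```

```text
top [0.55414781 0.22152371 0.125     ] [0.55264878 0.22006028 0.125     ]  side [0.55271463 0.21800052 0.125     ] [0.55208715 0.22036426 0.125     ]
top ((553.4093627929688, 221.57882690429688), 60.8634147644043) fit ((553.8162231445312, 221.63140869140625), (118.7920913696289, 121.00940704345703), 61.60945510864258)
side ((553.98291015625, 213.6412353515625), 67.46529388427734) fit ((551.205078125, 216.95944213867188), (122.3864974975586, 141.58811950683594), 164.2236785888672)
```

Mouth at (0.5533,0.2210), all estimates agreeing. I'll correct by +2.8 and +1.2 mm and lower the stopper.

Request:
carry_out(
  targets=[1,0.0028,0.0012,0,0,1,0.0028,0.0012,0,0,1,0.0028,0.0012,-0.01,0,1,0.0028,0.0012,-0.02,0,1,0.0028,0.0012,-0.028,0,1,0.0028,0.0012,-0.032,0,1,0.0028,0.0012,-0.032,0],
)

```text
clock: 13.1
position: [0.5551, 0.222, 0.1525]
orientation: [0.001, 0.854, -0.52, -0.0]
force: [-0.4, 0.0, -0.4]
opening: 0.0188
gripper_force: 59.6
```

Request:
carry_out(
  targets=[1,-0.0018,-0.001,0,0,1,-0.0018,-0.001,-0.003,0,1,-0.0018,-0.001,-0.006,0,1,-0.0018,-0.001,-0.006,0],
)

```text
clock: 13.5
position: [0.5536, 0.2212, 0.1473]
orientation: [0.0, 0.854, -0.521, -0.0]
force: [0.1, -0.1, -0.7]
opening: 0.0186
gripper_force: 59.6
```

Request:
carry_out(
  targets=[1,0,0,-0.002,0,1,0,0,-0.004,0,1,0,0,-0.006,0,1,0,0,-0.006,0],
)

```text
clock: 13.9
position: [0.5541, 0.2215, 0.1417]
orientation: [-0.0, 0.854, -0.52, 0.0]
force: [1.6, 1.6, 0.4]
opening: 0.0188
gripper_force: 59.6
```

Request:
carry_out(
  targets=[1,0,0,-0.001,0,1,0,0,-0.002,0,1,0,0,-0.003,0,1,0,0,-0.003,0],
)

```text
clock: 14.3
position: [0.5542, 0.2215, 0.1394]
orientation: [-0.001, 0.854, -0.52, 0.0]
force: [-0.9, 0.7, 5.0]
opening: 0.0189
gripper_force: 60.1
```

Request:
carry_out(
  targets=[1,0,0,-0.001,0,1,0,0,-0.002,0,1,0,0,-0.003,0,1,0,0,-0.003,0],
)

```text
clock: 14.7
position: [0.5544, 0.2216, 0.137]
orientation: [-0.001, 0.854, -0.52, 0.001]
force: [-1.0, 1.0, 7.1]
opening: 0.0188
gripper_force: 60.6
```

Request:
carry_out(
  targets=[1,0,0,-0.001,0,1,0,0,-0.002,0,1,0,0,-0.002,0],
)

```text
clock: 15.0
position: [0.5545, 0.2216, 0.1355]
orientation: [-0.001, 0.854, -0.52, 0.001]
force: [-1.2, -1.1, 9.2]
opening: 0.0188
gripper_force: 60.9
```

Request:
carry_out(
  targets=[1,0,0,-0.001,0,1,0,0,-0.002,0,1,0,0,-0.002,0],
)

```text
clock: 15.3
position: [0.5547, 0.2216, 0.1341]
orientation: [-0.001, 0.854, -0.52, 0.001]
force: [-1.4, 0.6, 11.2]
opening: 0.0188
gripper_force: 61.1
```

Request:
carry_out(
  targets=[1,0,0,-0.001,0,1,0,0,-0.0015,0,1,0,0,-0.0015,0],
)

```text
clock: 15.6
position: [0.5547, 0.2216, 0.134]
orientation: [-0.001, 0.854, -0.52, 0.001]
force: [-5.7, -0.1, 17.4]
opening: 0.0188
gripper_force: 61.9
```

Request:
carry_out(
  targets=[1,0,0,-0.001,0,1,0,0,-0.0015,0,1,0,0,-0.0015,0],
)

```text
clock: 15.9
position: [0.5547, 0.2216, 0.134]
orientation: [-0.001, 0.854, -0.52, 0.002]
force: [-7.5, -0.5, 23.5]
opening: 0.0187
gripper_force: 62.7
```

That is the hard stop: the height stays the same while the force rises. I'll take off the load, release and withdraw.

Request:
carry_out(
  targets=[1,0,0,0.0015,0,1,0,0,0.003,0,0.5,0,0,0.003,0,0.5,0,0,0.003,0,0.5,0,0,0.003,0,0.5,0,0,0.003,0],
)

```text
clock: 16.5
position: [0.5534, 0.221, 0.1309]
orientation: [0.001, 0.854, -0.521, -0.0]
force: [-0.5, -1.0, 0.8]
opening: 0.0429
gripper_force: 0.0
```

Request:
carry_out(
  targets=[0.5,0,0,0.01,0,0.5,0,0,0.03,0,0.5,0,0,0.07,0,0.5,0,0,0.11,0,0.5,-0.04,-0.02,0.12,0,0.5,-0.08,-0.04,0.12,0,0.5,-0.12,-0.06,0.12,0,0.5,-0.14,-0.07,0.12,0],
)

```text
clock: 17.3
position: [0.411, 0.1495, 0.2525]
orientation: [-0.0, 0.854, -0.521, -0.0]
force: [0.4, 0.2, -0.2]
opening: 0.0426
gripper_force: 0.0
```

```bash
python3 - <<'E'
from h import *
s=env.sense();print(s["clock"],s["position"],s["opening"],s["force"])
a=get_image("side");b=get_image("top")
A=cv2.resize(a[110:270,180:340],None,fx=3.1,fy=3.1,interpolation=2);B=cv2.resize(b[150:210,110:170],None,fx=5,fy=5,interpolation=2)
cv=np.zeros((500,800,3),np.uint8);cv[:496,:496]=A;cv[:300,500:]=B;save(cv,"s8.png")
print(proj("side",[.5533,.221,.154]))
E
```

```text
17.3 [0.41103582 0.14950299 0.25248824] 0.042597835443444435 [ 0.42552141  0.23251137 -0.19678761]
[252.79817873 132.59134121]
```

View pics/s8.png

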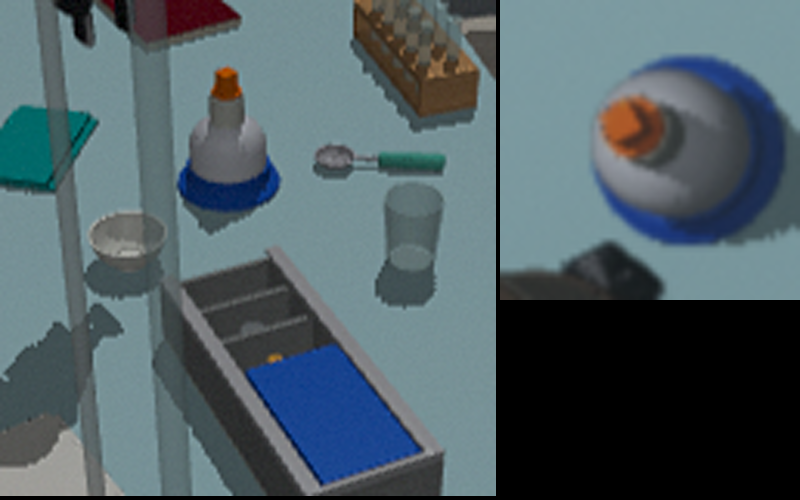

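The stopper sits upright on the rim. Its head top is at side ≈(252.9,132.5), against 132.6 predicted for flush. The cover is still open, the other spares are in their pockets, and the bowl, beaker and spoon look undisturbed.

```bash
python3 -c "
from bench import env
print(env.hand_in())"
```

```text
the job is handed in; nothing more can be done
None
```

I slid the cover to its end stop and pressed the orange-headed stopper into the bottle until it sat flush on the rim; it stayed there when released, and I handed the job in at about 17 s (no verdict was shown).

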